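# Fit the cup head to a vortex mixer and hold a sample tube pressed in it

### The arm

A 6-joint arm with a two-finger parallel gripper is mounted at the origin on the work surface. World frame = base frame: x ahead of the robot, y to its left, z up, the work surface at z = 0. Lengths are in m, angles in rad, forces in N, time in s.
With the tool pointing down it reaches from about 0.3 to 0.825 m from the base axis. Payload 5.4 kg.
Tool frame: the origin (TCP) lies on the mounting face of the last link; the fingertips stand 190 mm ahead of it and the grasp point (between the pads) lies 171 mm ahead of it (manip.grip_point_offset is the distance from the TCP to the grasp point, in m); z points along the fingers, y is the line along which they close (so a half turn about z gives the same grasp; the last joint's range is limited). The gripper opens to 92 mm and grips with 3 to 60 N. Pads are 20 mm wide; open, the fingers measure 128 mm over their backs; the gripper's body (75 mm by 189 mm) begins 69 mm behind the grasp point.
Start: joints at [0.92, 0.158, 1.597, -0, 1.386, -0.21], TCP at [0.245, 0.52, 0.405] pointing down, gripper open.
Joint ranges: [-2.91, 2.91], [-0.94, 2.29], [0.18, 2.7], [-1.29, 4.43], [0.17, 2.64], [-3, 3]. Speed limits (rad/s): [2.57, 2.57, 3.14, 3.14, 3.14, 3.14].

### API

Orientations are given as a rotation vector (axis times angle).
In Python, from cell import sensors, grab_frame, get_calibration, manip gives the robot as it stands.
- The arm moves only by the shell command python3 -m inch 'ROWS' [OPENING]. ROWS is JSON, a list that holds one entry, the list of rows, each a list of 6 numbers: the shift along the world's x, y, z in cm, then the turn, a rotation vector about the world's x, y, z in rad. In form: [[[tx, ty, tz, wx, wy, wz], ...]]. A call has 1 to 12 rows; each row shifts and turns the commanded pose from where the row before left it; what a row does not reach is not made up. A row lasts 1/10 s, in which the tool goes at most 50 mm and 8.59 degrees, less where a joint would pass 70% of its speed; a pose out of reach is approached as far as the arm can. A call with a gripper value outside its range is refused whole. OPENING is the opening, from 0 (shut) to 1 (fully open), set as the call begins (- or left out, the last holds). The fingers move at their own pace and stop on an object; the grip force is fixed at half the most. Time passes only in rows, so rows that do not move let the fingers close. It gives the time, the measured TCP pose, the force, the opening and the grip force at its end, in the units of the state.
- sensors.sense(): the state, without advancing time (a new reading comes with each control period).
- grab_frame(name): name is "scene" or "top" or "wrist"; returns the picture (384x512x3 uint8, red, green, blue); there is no depth.
- get_calibration(name): a dict with "fx", "fy", "cx", "cy" (pixels), "R" (3x3) and "t" (3): a world point X has camera coordinates R X + t; the wrist camera has in their place "mount" (4x4, takes a point from camera to tool coordinates, whose origin is the TCP and whose axes are the flange's). Camera axes: x right, y down, z forward; pixel columns grow to the right and rows downward; lengths in m; the calibration is good to about 2 mm. A picture is of the moment at which its call begins: read the wrist's pose just before it. get_calibration takes no time and is no camera call.
- manip.close_job(): hands the job in; it is judged then, once.
The state is a dict: "clock": time; "qpos": joint angles; "joint_vel": joint speeds; "joint_efforts": joint torques, N m; "tool_pos": TCP position; "tcp_rot": TCP orientation; "contact_force": force on the tool from outside, world axes, zero at the start; "torque": the same for the moment, N m; "gripper_width": finger opening in m; "gripper_force": force on a finger pad.
Only numpy, scipy, OpenCV 4.12 (cv2) and the standard library are available. Lean on these libraries where they do the work, as an engineer would, in place of code of your own. Each camera call takes 0.05 s, during which the arm holds its last target. There are 200 camera calls.

### The job

The touch-start vortex mixer has been left without a head: fit the cup-shaped rubber head (not the flat plate) fully onto the mixer's drive stub and let go of it. Then take the conical-tipped tube out of the rack and set its tip in the cup; press straight down, tube upright, until the spring-loaded drive head has sunk about 5 mm of its 8 mm travel. Finish while still holding the tube and pressing it there, touching neither the cup nor the mixer yourself, and leave everything else on the bench where it is.

Things in the scene. Friction and masses are not known exactly. Their poses are not given: they have to be found in the camera images.
- mixer: Compact vortex mixer, fixed: round white body, 132 mm across at its grey foot, narrowing above 52 mm to a neck 68 mm across at 72 mm, black bellows on it, with a grey control box (dial and rocker switch) on its -x side. Origin at the centre of its underside on the bench, z up; the drive head stands on this vertical axis. Its motor does not run.
- drive_seat (a point): Where the cup head must sit: centre of the upper face of the mixer's aluminium drive flange (36 mm across, 4 mm thick), 92 mm above the bench when not pressed; z up. A steel stub, 12 mm in diameter with a chamfered top, stands 15 mm up from it on the same axis. The point sinks with the head.
- drive_head (a joint): How far the spring-loaded drive head (flange and stub) is pressed down, in m: 0 at rest, 0.008 hard on its stop, 0.005 wanted at the end. With the cup head on, it begins to sink at a push of about 4.5 N and takes 1 N more per mm: about 9.5 N at 5 mm, 12.5 N at the stop. It springs back up; the weight of cup and tube alone does not sink it.
- cup_head: Loose cup-shaped grey rubber head, 50 g, 38 mm high, standing mouth up on the bench. Origin at the centre of its underside, z up. Outside: a collar 30 mm across over the lowest 17 mm, widening to a straight band 44 mm across from 25 to 38 mm up (grip there). A bore 15 mm across, 17 mm deep, open below, goes over the stub; fully on, its underside rests on the flange.
- cup_floor (a point): Centre of the cup's inside floor, 21 mm above the cup head's underside; z along the cup's axis. The recess is a hollow cone, about 16 mm across at the floor, 29 mm across 10 mm higher and 36 mm at its mouth, 17 mm above the floor.
- plate_head: The other loose head, not wanted: a flat grey rubber plate 72 mm across on a collar 30 mm across, 22 mm high in all, standing on the bench on its collar. Origin at the centre of its underside. Leave it.
- rack: Blue rack, fixed: five round 32 mm holes in a row along its own y at 45 mm pitch; 250 mm long, 64 mm wide, top 61 mm above the bench. Origin at the centre of its underside, z up. The tube and two vials stand in the middle hole and the two end holes, in any order, on the rack's floor 8 mm above the bench.
- tube: The conical-tipped sample tube, 116 mm long, standing upright in the rack: white plastic, 30 mm in diameter, tapering over its lowest 16 mm to a flat tip 9 mm across, with a ribbed white cap 34 mm across over its top 16 mm. Taller than the vials. Origin at the centre of its tip, z along its axis to the cap. About 60 g; it can lean by 2 or 3 degrees in its hole.
- tube_tip (a point): Centre of the tube's tip; z along the tube to the cap.
- tube_cap (a point): Point on the tube's axis at mid-height of the cap, 108 mm from the tip and 8 mm below the cap's top: the height to grip.
- vial_a: Glass vial in the rack, 28 mm in diameter, 91 mm high with a white cap 24 mm across, narrower than the vial; origin at the centre of its underside. Leave it.
- vial_b: Another glass vial just like vial_a, in the rack. Leave it.
- meter: White hand-held meter with an orange band lying on the bench, 70 x 140 x 27 mm (140 along its y); origin under its centre. Leave it.
- weigh_dish: Shallow white plastic weighing dish on the bench, 80 mm across, 14 mm high; origin at the centre of its underside. Leave it.
- marker: Marker pen lying on the bench, 135 mm long along its x, 16 mm thick, white with a black cap; origin under its middle. Leave it.
Not all that is in view belongs to the job. Leave any red look-alike of the tube alone. Leave any orange look-alike of the cup_head alone.

How it is judged:
By the outcome, as a careful person would: the job done as asked, in the order asked, and still so for the second after the job is handed in, while the arm keeps its last pose, push and grip.
It also fails if it takes over 61 s, if anything falls off the work surface, if the arm or the gripper's body presses on something with over 40 N, if the wrist force passes 120 N, or if a joint passes its speed limit or range.

## Working session

There is one attempt and no reset: what is moved stays moved. The work goes in short steps, Python scripts to look and compute and a shell command to move; the robot and the scene stay as the last step left them, time stands still between calls to the robot, and variables do not carry over. Pictures are saved under pics/ and viewed, at most 10 in all, crops included, and the job is handed in when it is done.

```bash
mkdir -p pics; cat > h.py <<'E'
import numpy as np, cv2
from scipy.spatial.transform import Rotation as Ro
from cell import sensors, grab_frame, get_calibration, manip
def cam(name):
    c=get_calibration(name)
    if name=="wrist":
        s=sensors.sense(); T=np.eye(4); T[:3,:3]=Ro.from_rotvec(s["tcp_rot"]).as_matrix(); T[:3,3]=s["tool_pos"]
        M=T@np.array(c["mount"]); R=M[:3,:3].T; t=-R@M[:3,3]
    else: R=np.array(c["R"]);t=np.array(c["t"])
    K=np.array([[c["fx"],0,c["cx"]],[0,c["fy"],c["cy"]],[0,0,1]])
    return K,R,t
def shot(name,fn=None):
    C=cam(name); im=np.array(grab_frame(name))[:,:,::-1].copy()
    if fn: cv2.imwrite("pics/"+fn,im)
    return im,C
def plane(C,u,v,z):
    K,R,t=C; o=-R.T@t; d=R.T@np.linalg.inv(K)@np.array([u,v,1.]); return o+d*(z-o[2])/d[2]
def proj(C,X):
    K,R,t=C; p=K@(R@np.array(X)+t); return p[:2]/p[2]
E
python3 - <<'E'
from h import *
a,C=shot("scene","s0.png"); b,D=shot("top","t0.png")
np.savez("c0.npz",a=a,b=b)
for c in(C,D): print((-c[1].T@c[2]).round(3), c[0][0,0])
print(sensors.sense())
E
```

```text
[ 1.118 -0.702  1.073] 470.1213587232718
[0.427 0.012 1.215] 451.81615693787575
{'clock': 0.1, 'qpos': array([ 9.19933829e-01,  1.58995524e-01,  1.59807614e+00, -3.45197502e-05,
        1.38618861e+00, -2.10100571e-01]), 'joint_vel': array([-0.00093916, -0.00056502, -0.00247339, -0.00137876,  0.00041018,
        0.00068335]), 'joint_efforts': array([ 3.49594120e-04, -3.86500096e+01, -3.22963214e+01,  7.03383330e-02,
        3.38617817e-02, -3.61749585e-05]), 'tool_pos': array([0.24518523, 0.5198376 , 0.40382688]), 'tcp_rot': array([-6.86601174e-01, -3.06496314e+00,  2.40224394e-03]), 'contact_force': array([ 0.26892245,  0.27215451, -0.55804138]), 'torque': array([-0.02093768, -0.043089  ,  0.03715439]), 'gripper_force': 0.0, 'gripper_width': 0.09186473384187202}
```

View pics/s0.png

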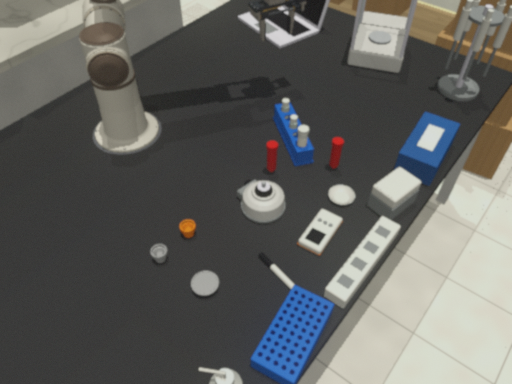

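View pics/t0.png

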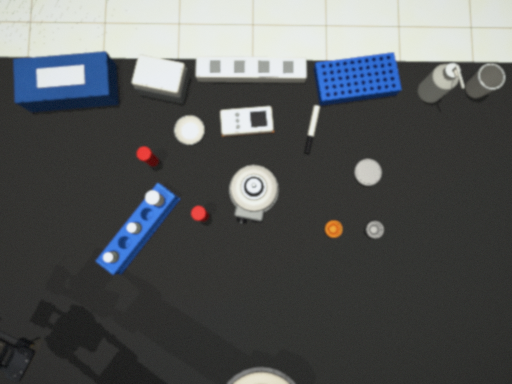

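The top view (x up, y left) shows the mixer at (254,187), the grey cup at (375,229) with the orange look-alike at (334,229), the plate at (368,172), and the rack from (110,258) to (155,195). The tall tube is in the upper end hole at (153,198). Red look-alikes stand at (199,213) and (145,154).

```bash
python3 - <<'E'
from h import *
d=np.load("c0.npz"); C=cam("scene");D=cam("top")
b=d["b"]
def blob(im,u,v,r,lo,smax=60):
    h=cv2.cvtColor(im,cv2.COLOR_BGR2HSV); m=((h[:,:,2]>lo)&(h[:,:,1]<smax)).astype(np.uint8)
    k=np.zeros_like(m); cv2.circle(k,(u,v),r,1,-1); m&=k
    cs,_=cv2.findContours(m,cv2.RETR_EXTERNAL,cv2.CHAIN_APPROX_NONE); c=max(cs,key=cv2.contourArea)
    (x,y),rr=cv2.minEnclosingCircle(c); return x,y,rr
for n,u,v,r,lo,z in [("cup",375,229,14,70,.038),("mix",254,187,28,150,.05),("tube",153,198,12,150,.124),("plate",368,172,20,90,.022)]:
    x,y,rr=blob(b,u,v,r,lo); P=plane(D,x,y,z); print(n,x,y,rr,P.round(4), "scene px",proj(C,P).round(1))
h=cv2.cvtColor(b,cv2.COLOR_BGR2HSV); m=cv2.inRange(h,(100,120,80),(130,255,255)); m[:170]=0;m[:,:90]=0;m[:,200:]=0
c,(w,hh),an=cv2.minAreaRect(np.argwhere(m)[:,::-1].astype(np.float32)); print("rack",c,w,hh,an,plane(D,*c,.061))
up=lambda im,u,v,r:cv2.resize(im[v-r:v+r,u-r:u+r],(390,390),interpolation=cv2.INTER_CUBIC)
cv2.imwrite("pics/crop.png",np.hstack([up(b,254,187,32),up(b,150,205,32)]))
E
```

```text
cup 374.63470458984375 229.21502685546875 9.637223243713379 [ 0.4708 -0.2942  0.038 ] scene px [158.5 248.7]
mix 253.47772216796875 190.0069580078125 25.144695281982422 [0.5707 0.0223 0.05  ] scene px [261.2 193.4]
tube 152.1086883544922 196.80435180664062 7.440165042877197 [0.5438 0.2663 0.124 ] scene px [303.  127.1]
plate 367.70513916015625 171.7051239013672 14.013627052307129 [ 0.6253 -0.2838  0.022 ] scene px [204.7 280.6]
rack (137.3292694091797, 229.9634246826172) 29.829191207885742 102.60617065429688 38.65980911254883 [0.46594966 0.31540849 0.061     ]
```

View pics/crop.png

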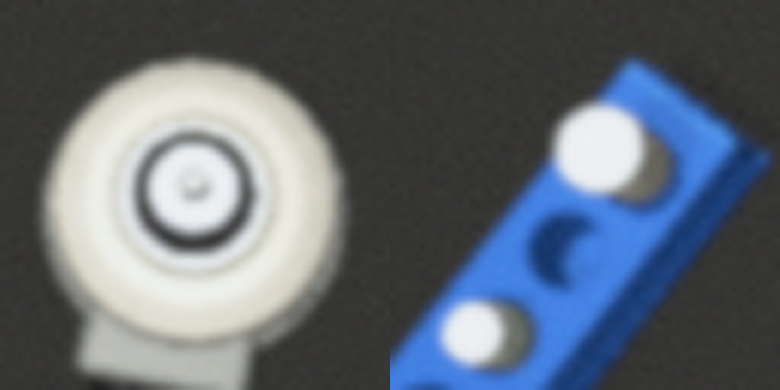

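```bash
python3 -m inch '[[[0.94,-3.39,-0.3,0,0,-0.047],[0.94,-3.39,-0.3,0,0,-0.047],[0.94,-3.39,-0.3,0,0,-0.047],[0.94,-3.39,-0.3,0,0,-0.047],[0.94,-3.39,-0.3,0,0,-0.047],[0.94,-3.39,-0.3,0,0,-0.047],[0.94,-3.39,-0.3,0,0,-0.047],[0.94,-3.39,-0.3,0,0,-0.047],[0.94,-3.39,-0.3,0,0,-0.047],[0.94,-3.39,-0.3,0,0,-0.047],[0.94,-3.39,-0.3,0,0,-0.047],[0.94,-3.39,-0.3,0,0,-0.047]]]' 1
python3 -m inch '[[[0.94,-3.39,-0.3,0,0,-0.047],[0.94,-3.39,-0.3,0,0,-0.047],[0.94,-3.39,-0.3,0,0,-0.047],[0.94,-3.39,-0.3,0,0,-0.047],[0.94,-3.39,-0.3,0,0,-0.047],[0.94,-3.39,-0.3,0,0,-0.047],[0.94,-3.39,-0.3,0,0,-0.047],[0.94,-3.39,-0.3,0,0,-0.047],[0.94,-3.39,-0.3,0,0,-0.047],[0.94,-3.39,-0.3,0,0,-0.047],[0.94,-3.39,-0.3,0,0,-0.047],[0.94,-3.39,-0.3,0,0,-0.047]]]'
python3 -m inch '[[[0,0,0,0,0,0],[0,0,0,0,0,0],[0,0,0,0,0,0]]]'
python3 - <<'E'
from h import *
im,C=shot("wrist","w1.png"); np.savez("w1.npz",im=im)
print(get_calibration("wrist"),proj(C,[.4708,-.2942,.038]))
print("flange",plane(cam("top"),253.2,185.5,.092))
E
```

```text
clock: 1.3
tool_pos: [0.358, 0.1119, 0.3683]
tcp_rot: [-1.515, -2.752, 0.0]
contact_force: [0.4, 0.2, -1.0]
gripper_width: 0.0919
gripper_force: 0.0
clock: 2.5
tool_pos: [0.471, -0.2949, 0.332]
tcp_rot: [-2.221, -2.221, -0.0]
contact_force: [-0.4, 0.1, -0.5]
gripper_width: 0.0918
gripper_force: 0.0
clock: 2.8
tool_pos: [0.4707, -0.2926, 0.3324]
tcp_rot: [-2.217, -2.224, -0.0]
contact_force: [-0.4, 1.0, 0.3]
gripper_width: 0.0923
gripper_force: 0.0
{'fx': 285.6228836502837, 'fy': 285.6228836502837, 'cx': 253.41431129705427, 'cy': 194.6700705774657, 'mount': array([[-1.46957021e-04, -9.57508826e-01, -2.88403930e-01,
         8.30143921e-02],
       [ 9.99999945e-01, -2.26302102e-04,  2.41776343e-04,
        -1.73544866e-04],
       [-2.96769398e-04, -2.88403879e-01,  9.57508807e-01,
         1.99594694e-02],
       [ 0.00000000e+00,  0.00000000e+00,  0.00000000e+00,
         1.00000000e+00]])} [253.78088799 196.84974059]
flange [0.57690449 0.02266707 0.092     ]
```

View pics/w1.png

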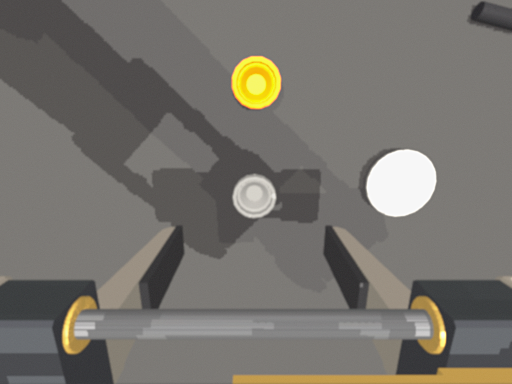

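The wrist view shows the grey cup at about (255,195), within 2 px of the prediction, and the fingers straddle it clear of the orange cup (256,82) and the plate (401,183).

```bash
python3 - <<'E'
from h import *
im=np.load("w1.npz")["im"]; C=cam("wrist")
g=cv2.cvtColor(im,cv2.COLOR_BGR2GRAY)[165:225,222:282]
m=(g>130).astype(np.uint8); cs,_=cv2.findContours(m,cv2.RETR_EXTERNAL,cv2.CHAIN_APPROX_NONE); c=max(cs,key=cv2.contourArea)
e=cv2.fitEllipse(c); print(e, [plane(C,e[0][0]+222,e[0][1]+165,z).round(4) for z in(.038,.034)])
E
```

```text
((31.91301155090332, 31.069488525390625), (42.788631439208984, 42.90451431274414), 24.310588836669922) [array([ 0.4711, -0.2934,  0.038 ]), array([ 0.4711, -0.2947,  0.034 ])]
```

```bash
python3 -m inch '[[[0,0,-1.6,0,0,0],[0,0,-1.6,0,0,0],[0,0,-1.6,0,0,0],[0,0,-1.6,0,0,0],[0,0,-1.6,0,0,0],[0,0,-1.6,0,0,0],[0,0,-1.6,0,0,0],[0,0,-1.0,0,0,0],[0,0,-0.8,0,0,0],[0,0,0,0,0,0],[0,0,0,0,0,0]]]' 1
python3 -m inch '[[[0,0,0,0,0,0],[0,0,0,0,0,0],[0,0,0,0,0,0],[0,0,0,0,0,0],[0,0,0,0,0,0],[0,0,0,0,0,0],[0,0,0,0,0,0],[0,0,0,0,0,0]]]' 0.3
```

```text
clock: 3.95
tool_pos: [0.4711, -0.2936, 0.2032]
tcp_rot: [2.218, 2.224, -0.0]
contact_force: [0.2, 0.4, 0.0]
gripper_width: 0.0918
gripper_force: 0.0
clock: 4.75
tool_pos: [0.4709, -0.2936, 0.2027]
tcp_rot: [-2.219, -2.224, 0.0]
contact_force: [0.3, 0.2, 0.6]
gripper_width: 0.0431
gripper_force: 30.0
```

```bash
python3 -m inch '[[[0,0,1,0,0,0],[0,0,2,0,0,0],[0,0,2.5,0,0,0],[0,0,3,0,0,0],[0.5,1,3,0,0,0],[1,2,2.5,0,0,0],[1.5,3,0.4,0,0,0],[1.5,3,0,0,0,0],[1.5,3,0,0,0,0],[1.5,3,0,0,0,0],[1.5,3,0,0,0,0],[1.5,3,0,0,0,0]]]'
python3 -m inch '[[[0.1,1.4,0,0,0,0],[0,0.5,0,0,0,0],[0,0,0,0,0,0],[0,0,0,0,0,0],[0,0,0,0,0,0]]]'
python3 - <<'E'
from h import *
im,C=shot("wrist","w2.png"); np.savez("w2.npz",im=im)
print(proj(C,[.5769,.0227,.092]),proj(C,[.5769,.0227,.107]))
E
```

```text
clock: 5.95
tool_pos: [0.5763, -0.0822, 0.3474]
tcp_rot: [2.219, 2.223, 0.0]
contact_force: [0.2, -0.7, -0.7]
gripper_width: 0.0432
gripper_force: 30.0
clock: 6.45
tool_pos: [0.5767, -0.0657, 0.3468]
tcp_rot: [2.221, 2.222, -0.0]
contact_force: [0.4, -0.1, -0.7]
gripper_width: 0.0428
gripper_force: 30.0
[253.93244798 101.32516321] [253.9730145  100.82816402]
```

View pics/w2.png

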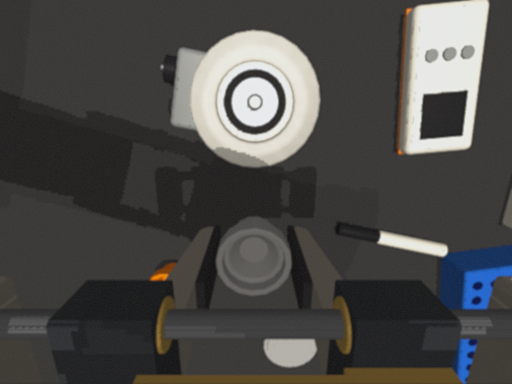

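The stub is at (255,101), about 1 px from the prediction. The cup is held upright with its rim centred near (254,260).

```bash
python3 - <<'E'
from h import *
im=np.load("w2.npz")["im"]; C=cam("wrist")
g=cv2.cvtColor(im,cv2.COLOR_BGR2GRAY)
k=np.zeros_like(g); cv2.circle(k,(255,101),29,1,-1)
m=((g>110)&(k>0)).astype(np.uint8)
cs,_=cv2.findContours(m,cv2.RETR_EXTERNAL,cv2.CHAIN_APPROX_NONE)
cs=[c for c in cs if len(c)>30 and cv2.pointPolygonTest(c,(255,101),False)>0]
for c in cs:
    e=cv2.fitEllipse(c); print(e,plane(C,*e[0],.092).round(4))
P=plane(C,254,260,.182); print("cup rim",P,sensors.sense()["tool_pos"])
cs=cv2.HoughCircles(cv2.medianBlur(cv2.resize(g[75:130,225:285],None,fx=6,fy=6,interpolation=cv2.INTER_CUBIC),7),cv2.HOUGH_GRADIENT,1,10,param1=60,param2=20,minRadius=36,maxRadius=60)
for c in ([] if cs is None else cs[0][:3]): print("stub",c, plane(C,225+c[0]/6-.4,75+c[1]/6-.4,.107).round(4))
E
```

```text
((254.528076171875, 101.41568756103516), (46.91239547729492, 49.235069274902344), 2.7544116973876953) [0.5774 0.0227 0.092 ]
cup rim [ 0.57687879 -0.06508435  0.182     ] [ 0.57669994 -0.06565032  0.34676428]
stub [179.5 161.5  47.4] [0.5773 0.0223 0.107 ]
stub [174.5 170.5  42.7] [0.5767 0.0213 0.107 ]
stub [169.5 159.5  44. ] [0.5761 0.0225 0.107 ]
```

```bash
python3 -m inch '[[[0.05,2,0,0,0,0],[0,3,0,0,0,0],[0,2.5,0,0,0,0],[0,1.3,0,0,0,0],[0,0,-1,0,0,0],[0,0,-1.3,0,0,0],[0,0,-0.8,0,0,0],[0,0,0,0,0,0],[0,0,0,0,0,0],[0,0,0,0,0,0]]]'
python3 -m inch '[[[0,0,-0.2,0,0,0],[0,0,-0.2,0,0,0],[0,0,-0.2,0,0,0],[0,0,-0.2,0,0,0],[0,0,0,0,0,0],[0,0,0,0,0,0]]]'
```

```text
clock: 7.5
tool_pos: [0.5777, 0.023, 0.3161]
tcp_rot: [2.219, 2.223, 0.001]
contact_force: [-0.1, -0.5, -0.5]
gripper_width: 0.0429
gripper_force: 30.0
clock: 8.1
tool_pos: [0.5774, 0.0234, 0.3076]
tcp_rot: [-2.219, -2.224, 0.0]
contact_force: [0.9, 0.4, 0.4]
gripper_width: 0.0428
gripper_force: 30.0
```

```bash
python3 -m inch '[[[0,-0.05,-0.2,0,0,0],[0,0,-0.2,0,0,0],[0,0,-0.2,0,0,0],[0,0,-0.2,0,0,0],[0,0,-0.2,0,0,0],[0,0,-0.1,0,0,0],[0,0,0,0,0,0],[0,0,0,0,0,0]]]'
```

```text
clock: 8.9
tool_pos: [0.5775, 0.0229, 0.2967]
tcp_rot: [2.219, 2.224, 0.0]
contact_force: [0.6, 0.5, -1.5]
gripper_width: 0.0429
gripper_force: 30.0
```

```bash
python3 -m inch '[[[0,0,-0.1,0,0,0],[0,0,-0.1,0,0,0],[0,0,0,0,0,0],[0,0,0,0,0,0]]]'
python3 -m inch '[[[0,0,-0.1,0,0,0],[0,0,0,0,0,0],[0,0,0,0,0,0]]]'
```

```text
clock: 9.3
tool_pos: [0.5775, 0.0229, 0.2947]
tcp_rot: [2.219, 2.224, 0.0]
contact_force: [-0.4, 0.3, -0.1]
gripper_width: 0.0431
gripper_force: 30.0
clock: 9.6
tool_pos: [0.5775, 0.0229, 0.2943]
tcp_rot: [2.219, 2.224, 0.0]
contact_force: [-2.3, 0.3, 5.6]
gripper_width: 0.0432
gripper_force: 30.0
```

```bash
python3 -m inch '[[[0,0,0.05,0,0,0],[0,0,0,0,0,0],[0,0,0,0,0,0],[0,0,0,0,0,0],[0,0,0,0,0,0],[0,0,0,0,0,0],[0,0,0.5,0,0,0],[0,0,1,0,0,0],[0,0,2,0,0,0],[0,0,3,0,0,0],[0,0,3,0,0,0],[0,0,1.1,0,0,0]]]' 1
python3 -m inch '[[[-0.34,2.4,0,0,0,0.1],[-0.34,2.4,0,0,0,0.1],[-0.34,2.4,0,0,0,0.1],[-0.34,2.4,0,0,0,0.1],[-0.34,2.4,0,0,0,0.1],[-0.34,2.4,0,0,0,0.1],[-0.34,2.4,0,0,0,0.1],[-0.34,2.4,0,0,0,0.1],[-0.34,2.4,0,0,0,0.1],[-0.34,2.7,0,0,0,0.11],[0,0,0,0,0,0],[0,0,0,0,0,0]]]'
python3 - <<'E'
from h import *
im,C=shot("wrist","w3.png"); np.savez("w3.npz",im=im)
s,S=shot("scene"); t,T=shot("top"); np.savez("s3.npz",s=s,t=t)
print(sensors.sense()["tool_pos"],proj(C,[.5438,.2663,.124]))
cup=[.5772,.0226,.130]; 
def crop(im,C):
    u,v=proj(C,cup).round().astype(int); return cv2.resize(im[v-30:v+30,u-30:u+30],(256,256),interpolation=cv2.INTER_CUBIC)
c=np.zeros((384,768,3),np.uint8); c[:,:512]=im; c2=np.vstack([crop(s,S),crop(t,T)])
cv2.imwrite("pics/m3.png",np.hstack([cv2.copyMakeBorder(im,0,128,0,0,cv2.BORDER_CONSTANT),c2]))
E
```

```text
clock: 10.8
tool_pos: [0.5782, 0.0228, 0.4048]
tcp_rot: [2.215, 2.22, 0.006]
contact_force: [0.1, -0.7, 0.5]
gripper_width: 0.0919
gripper_force: 0.0
clock: 12.0
tool_pos: [0.5433, 0.266, 0.3997]
tcp_rot: [-0.867, -3.019, 0.001]
contact_force: [0.2, 0.3, -0.6]
gripper_width: 0.092
gripper_force: 0.0
[0.54367731 0.26494446 0.40002481] [253.24489925 200.5402471 ]
```

View pics/m3.png

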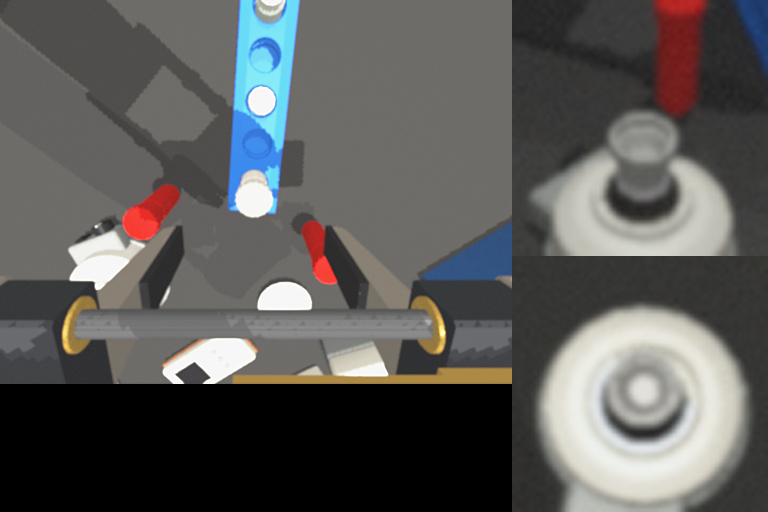

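The cap is at (255,198), within 3 px of the prediction. The scene and top crops show the cup upright and centred on the mixer. The red look-alikes at (145,215) and (322,262) are near the finger lanes, so I'll check the clearance.

```bash
python3 - <<'E'
from h import *
im=np.load("w3.npz")["im"]; C=cam("wrist")
s=sensors.sense(); R=Ro.from_rotvec(s["tcp_rot"]).as_matrix()
g=im[165:235,222:290].min(axis=2); m=(g>190).astype(np.uint8)
c=max(cv2.findContours(m,cv2.RETR_EXTERNAL,cv2.CHAIN_APPROX_NONE)[0],key=cv2.contourArea)
(x,y),r=cv2.minEnclosingCircle(c); print(x+222,y+165,r); P=plane(C,x+222,y+165,.124); print("cap ring",P, "tcp",s["tool_pos"])
e=cv2.fitEllipse(c); print(e,plane(C,e[0][0]+222,e[0][1]+165,.124))
b=np.load("c0.npz"); D=cam("top"); h=cv2.cvtColor(b["b"],cv2.COLOR_BGR2HSV)
mm=(((h[:,:,0]<8)|(h[:,:,0]>172))&(h[:,:,1]>150)&(h[:,:,2]>60)).astype(np.uint8)
n,l,st,ce=cv2.connectedComponentsWithStats(mm)
for i in range(1,n):
    if st[i,4]>40:
        c=ce[i]; 
        for z in (.116,.05): Q=plane(D,*c,z); print(c.round(1),st[i],z,Q.round(3),"in tool rel. cap (xy):",(R.T@(Q-np.array([P[0],P[1],z])))[:2].round(3))
# cap from top and scene ray check
S=cam("scene"); print("scene pred",proj(S,P))
t3=np.load("s3.npz")["s"]
E
```

```text
253.5 193.19565200805664 23.24420166015625
cap ring [0.538397   0.26935051 0.124     ] tcp [0.54367731 0.26494446 0.40002481]
((31.703134536743164, 29.920169830322266), (35.3921012878418, 45.9130744934082), 0.22013336420059204) [0.53992492 0.26861524 0.124     ]
[146.5 155.6] [136 146  22  20 283] 0.116 [0.647 0.285 0.116] in tool rel. cap (xy): [-0.083  0.071]
[146.5 155.6] [136 146  22  20 283] 0.05 [0.66  0.302 0.05 ] in tool rel. cap (xy): [-0.085  0.092]
[199.1 213.4] [191 206  18  16 213] 0.116 [0.505 0.153 0.116] in tool rel. cap (xy): [-0.033 -0.116]
[199.1 213.4] [191 206  18  16 213] 0.05 [0.509 0.162 0.05 ] in tool rel. cap (xy): [-0.033 -0.107]
scene pred [302.15460795 125.91955456]
```

```bash
python3 -m inch '[[[0,0.1,-1.5,0,0,0],[0,0,-2,0,0,0],[0,0,-2,0,0,0],[0,0,-2,0,0,0],[0,0,-1.6,0,0,0],[0,0,-1.2,0,0,0],[0,0,-0.7,0,0,0],[0,0,-0.3,0,0,0],[0,0,0,0,0,0],[0,0,0,0,0,0]]]' 1
python3 -m inch '[[[0,0,0,0,0,0],[0,0,0,0,0,0],[0,0,0,0,0,0],[0,0,0,0,0,0],[0,0,0,0,0,0],[0,0,0,0,0,0],[0,0,0,0,0,0],[0,0,0,0,0,0],[0,0,0,0,0,0]]]' 0.2
```

```text
clock: 13.15
tool_pos: [0.5438, 0.267, 0.2881]
tcp_rot: [0.866, 3.018, 0.001]
contact_force: [1.5, -0.2, 0.0]
gripper_width: 0.0916
gripper_force: 0.0
clock: 14.05
tool_pos: [0.5434, 0.2669, 0.2872]
tcp_rot: [-0.866, -3.02, 0.0]
contact_force: [0.0, 0.3, 0.5]
gripper_width: 0.0332
gripper_force: 30.0
```

```bash
python3 -m inch '[[[0,0,0.5,0,0,0],[0,0,1,0,0,0],[0,0,1.5,0,0,0],[0,0,2,0,0,0],[0,0,2,0,0,0],[0,0,2,0,0,0],[0,0,2,0,0,0],[0,0,2,0,0,0],[0,0,1.5,0,0,0],[0,0,1,0,0,0]]]'
python3 -m inch '[[[0.2,-1.4,0,0,0,0],[0.4,-3,0,0,0,0],[0.5,-4,0,0,0,0],[0.5,-4,0,0,0,0],[0.5,-4,0,0,0,0],[0.5,-3,0,0,0,0],[0.4,-3,0,0,0,0],[0.4,-2,0,0,0,0],[0,0,0,0,0,0],[0,0,0,0,0,0],[0,0,0,0,0,0],[0,0,0,0,0,0]]]'
python3 - <<'E'
from h import *
w,C=shot("wrist"); s,S=shot("scene"); t,T=shot("top"); np.savez("s4.npz",w=w,s=s,t=t)
p=sensors.sense()["tool_pos"]; print(p)
u,v=proj(S,[p[0],p[1],p[2]-.24]).round().astype(int)
for z in(-.163,-.279): print(proj(S,p+[0,0,z]),proj(C,p+[0,0,z]))
print("crop origin",u-35,v-50)
c=cv2.resize(s[v-50:v+50,u-35:u+35],None,fx=5,fy=5,interpolation=cv2.INTER_CUBIC)
cv2.imwrite("pics/m4.png",np.hstack([cv2.resize(w[0:300],(450,500*300//300))[:500],c])[:, :800])
E
```

```text
clock: 15.05
tool_pos: [0.5435, 0.267, 0.4448]
tcp_rot: [0.866, 3.017, 0.002]
contact_force: [-0.3, 0.3, -0.4]
gripper_width: 0.0332
gripper_force: 30.0
clock: 16.25
tool_pos: [0.5772, 0.0238, 0.442]
tcp_rot: [-0.864, -3.02, -0.0]
contact_force: [0.3, 0.3, -0.4]
gripper_width: 0.0331
gripper_force: 30.0
[0.57734109 0.02360032 0.44220037]
[264.64604426 134.44017729] [251.71007761 262.4040013 ]
[263.93213711 166.65884434] [252.2898348  199.53404088]
crop origin 229 106
```

View pics/m4.png

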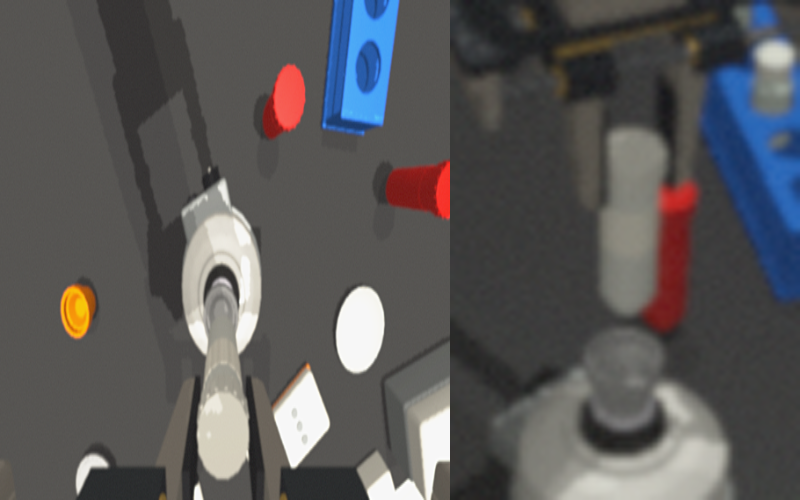

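The cup is seated and the tube hangs above it at scene (265,150), leaning slightly. I'll measure the lean from the tube's edges in the wrist and scene views.

```bash
python3 - <<'E'
from h import *
d=np.load("s4.npz"); w,s=d["w"],d["s"]; C=cam("wrist")
a=cv2.resize(w[160:300,205:300],None,fx=4,fy=4,interpolation=cv2.INTER_CUBIC)
b=cv2.resize(s[125:180,245:285],None,fx=10,fy=10,interpolation=cv2.INTER_CUBIC)
cv2.imwrite("pics/m5.png",np.hstack([a,cv2.copyMakeBorder(b,0,10,0,0,cv2.BORDER_CONSTANT)]))
# edges per row in scene via gradient
g=cv2.cvtColor(s,cv2.COLOR_BGR2GRAY).astype(float); R=s[:,:,2].astype(float); Gc=s[:,:,1].astype(float)
for v in range(132,172,3):
    r=Gc[v]; gr=np.diff(cv2.GaussianBlur(r.reshape(1,-1),(3,1),0)[0]); L=252+gr[252:264].argmax(); Rr=264+gr[264:280].argmin()
    sub=lambda i,sg:(lambda q:i+.5+ (q[0]-q[2])/(2*(q[0]-2*q[1]+q[2])+1e-9))(sg*gr[i-1:i+2])
    print(v,round(sub(L,1),2),round(sub(Rr,-1),2),end=" | ")
E
```

```text
132 260.63 270.18 | 135 260.33 271.47 | 138 260.47 271.52 | 141 260.61 271.16 | 144 260.58 270.61 | 147 259.77 270.57 | 150 258.63 270.53 | 153 258.63 270.26 | 156 258.7 270.0 | 159 258.6 269.94 | 162 258.62 269.83 | 165 259.34 269.14 | 168 261.55 266.51 | 171 260.27 267.5 |
```

View pics/m5.png

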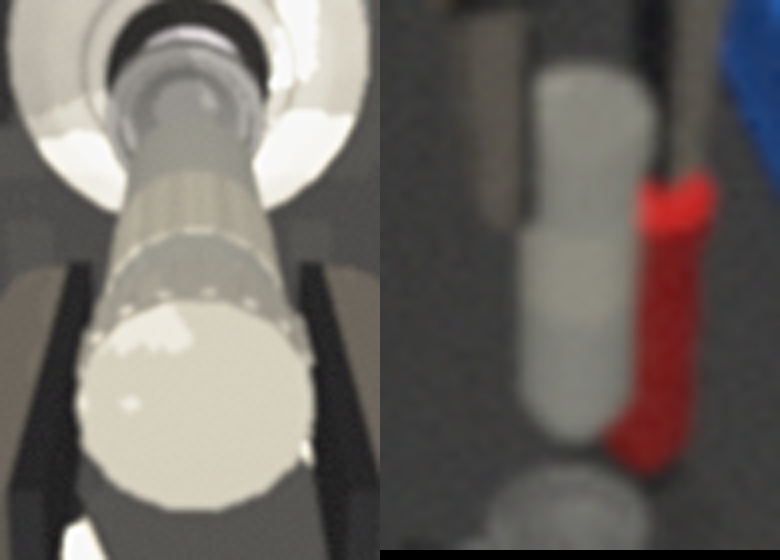

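```bash
python3 - <<'E'
from h import *
C=cam("wrist"); s=sensors.sense(); p=s["tool_pos"]; R=Ro.from_rotvec(s["tcp_rot"]).as_matrix()
f=lambda x,z:((proj(C,p+R@np.array([x,0,z]))-[205,160])*4).round(0)
print("cap bottom edge",f(.017,.179),"body bottom edge",f(.015,.263),"tip edge",f(.0045,.279), "cap top near/far",f(.017,.163),f(-.017,.163))
for dx in(-.004,.004): print("lean",dx,f(.015+dx,.263),f(.0045+dx,.279))
c=[.5772,.0226]; print("cup floor",(proj(C,[*c,.113])*4-[820,640]),"cup mouth",(proj(C,[*c,.130])*4-[820,640]))
E
```

```text
cap bottom edge [188. 252.] body bottom edge [189. 114.] tip edge [190. 139.] cap top near/far [187. 297.] [188. 512.]
lean -0.004 [189. 131.] [190. 155.]
lean 0.004 [189.  96.] [189. 122.]
cup floor [186.68945009 103.62604076] cup mouth [186.37953457 120.22815631]
```

```bash
python3 -m inch '[[[0,-0.08,-0.8,0,0,0],[0,0,-1,0,0,0],[0,0,-1,0,0,0],[0,0,-0.8,0,0,0],[0,0,-0.5,0,0,0],[0,0,-0.3,0,0,0],[0,0,0,0,0,0],[0,0,0,0,0,0],[0,0,0,0,0,0]]]'
python3 -m inch '[[[0,0,-0.1,0,0,0],[0,0,-0.1,0,0,0],[0,0,-0.1,0,0,0],[0,0,-0.1,0,0,0],[0,0,0,0,0,0],[0,0,0,0,0,0]]]'
python3 -m inch '[[[0,0,-0.1,0,0,0],[0,0,-0.1,0,0,0],[0,0,0,0,0,0],[0,0,0,0,0,0]]]'
```

```text
clock: 17.3
tool_pos: [0.5776, 0.0221, 0.3988]
tcp_rot: [0.866, 3.019, 0.0]
contact_force: [-0.6, -0.8, -0.3]
gripper_width: 0.033
gripper_force: 30.0
clock: 17.9
tool_pos: [0.5774, 0.0221, 0.3941]
tcp_rot: [-0.866, -3.02, 0.0]
contact_force: [0.0, 0.3, -0.4]
gripper_width: 0.0334
gripper_force: 30.0
clock: 18.3
tool_pos: [0.5774, 0.0221, 0.3922]
tcp_rot: [-0.866, -3.02, 0.0]
contact_force: [0.4, -0.0, -0.4]
gripper_width: 0.0331
gripper_force: 30.0
```

```bash
python3 -m inch '[[[0,0,-0.1,0,0,0],[0,0,0,0,0,0],[0,0,0,0,0,0]]]'
python3 -m inch '[[[0,0,-0.1,0,0,0],[0,0,0,0,0,0],[0,0,0,0,0,0]]]'
python3 -m inch '[[[0,0,-0.1,0,0,0],[0,0,0,0,0,0],[0,0,0,0,0,0]]]'
```

```text
clock: 18.6
tool_pos: [0.5776, 0.022, 0.392]
tcp_rot: [0.866, 3.019, -0.0]
contact_force: [-0.8, 0.2, 4.2]
gripper_width: 0.033
gripper_force: 30.0
clock: 18.9
tool_pos: [0.5776, 0.0221, 0.3907]
tcp_rot: [0.866, 3.019, 0.0]
contact_force: [-0.1, -1.4, 5.0]
gripper_width: 0.0332
gripper_force: 30.0
clock: 19.2
tool_pos: [0.5776, 0.022, 0.3899]
tcp_rot: [0.866, 3.018, -0.0]
contact_force: [-0.9, -1.1, 6.0]
gripper_width: 0.0332
gripper_force: 30.0
```

```bash
python3 -m inch '[[[0,0,-0.1,0,0,0],[0,0,-0.1,0,0,0],[0,0,0,0,0,0],[0,0,0,0,0,0]]]'
python3 -m inch '[[[0,0,-0.1,0,0,0],[0,0,0,0,0,0],[0,0,0,0,0,0],[0,0,0,0,0,0]]]'
python3 - <<'E'
from h import *
f=[]
for _ in range(4): f.append(sensors.sense()["contact_force"]); s,S=shot("scene")
w,C=shot("wrist"); print(np.mean(f,0), sensors.sense()["tool_pos"])
a=cv2.resize(w[150:300,195:310],None,fx=3.4,fy=3.4,interpolation=cv2.INTER_CUBIC)
b=cv2.resize(s[135:215,235:290],None,fx=6.375,fy=6.375,interpolation=cv2.INTER_CUBIC)
cv2.imwrite("pics/m6.png",np.hstack([a,b]))
E
```

```text
clock: 19.6
tool_pos: [0.5777, 0.022, 0.3884]
tcp_rot: [0.866, 3.018, -0.0]
contact_force: [-1.2, -0.7, 8.0]
gripper_width: 0.0332
gripper_force: 30.0
clock: 20.0
tool_pos: [0.5778, 0.022, 0.3876]
tcp_rot: [0.866, 3.017, -0.0]
contact_force: [-0.6, -1.0, 8.3]
gripper_width: 0.033
gripper_force: 30.0
[-0.79326337 -0.25313532  8.17291711] [0.57779409 0.02197514 0.38766112]
```

View pics/m6.png

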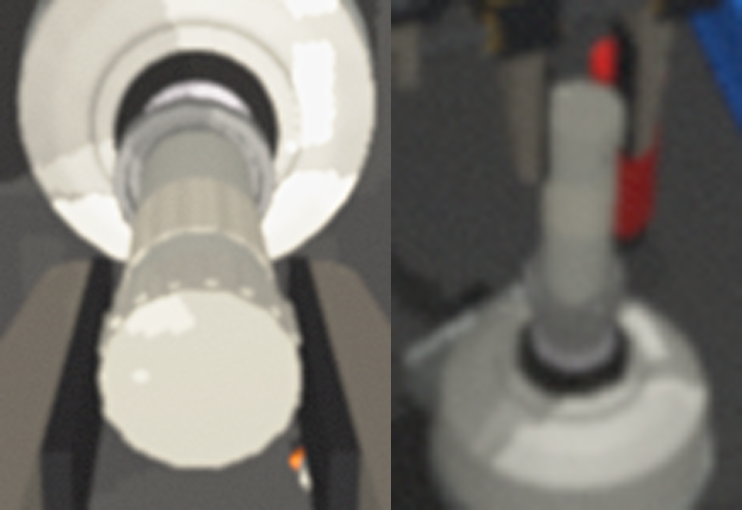

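The tube stands upright with its tip centred in the cup, and the fingers are clear of the cup and mixer. The push is about 8.6 N after the zero offset, so the head has sunk about 4.2 mm and needs just under 1 mm more.

```bash
python3 -m inch '[[[0,0,-0.08,0,0,0],[0,0,0,0,0,0],[0,0,0,0,0,0],[0,0,0,0,0,0],[0,0,0,0,0,0]]]'
python3 - <<'E'
from h import *
f=[]
for _ in range(8): f.append(sensors.sense()["contact_force"]); grab_frame("top")
print(np.mean(f,0), sensors.sense()["tool_pos"])
E
```

```text
clock: 20.75
tool_pos: [0.5778, 0.0219, 0.387]
tcp_rot: [0.866, 3.017, -0.0]
contact_force: [-1.2, -0.4, 8.9]
gripper_width: 0.0334
gripper_force: 30.0
[-0.71799289 -0.49893381  8.54403415] [0.57784987 0.021965   0.38702467]
```

```bash
python3 -m inch '[[[0,0,-0.04,0,0,0],[0,0,0,0,0,0],[0,0,0,0,0,0],[0,0,0,0,0,0],[0,0,0,0,0,0]]]'
python3 - <<'E'
from h import *
f=[]
for _ in range(8): f.append(sensors.sense()["contact_force"]); grab_frame("top")
print(np.mean(f,0), sensors.sense()["tool_pos"])
print(manip.close_job())
E
```

```text
clock: 21.65
tool_pos: [0.5779, 0.022, 0.3867]
tcp_rot: [0.866, 3.017, -0.0]
contact_force: [-1.2, -0.2, 9.5]
gripper_width: 0.0331
gripper_force: 30.0
[-1.1418744  -0.43132305  9.20419631] [0.57785413 0.02193068 0.38668824]
the job is handed in; nothing more can be done
None
```

I fitted the cup head fully onto the drive stub and released it, then pressed the tube upright into the cup, sinking the drive head by an estimated 5 mm (push about 9.5 N). I handed the job in at about 22 s, still holding and pressing the tube.

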